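Snap the retaining clip onto the inflation test post

TASK

On the lifejacket inflation test post, swing the clear guard up and back until it stays open by itself. Then take the retaining clip that fits the post (the smaller of the two on the bench), press the brass swivel hub down against its spring with it and push the clip sideways onto the stem's groove until it snaps fully home, so that it holds the hub down when you let go. Leave the guard open and the other things on the bench where they are.

Things in the scene. Friction and masses are not known exactly. Their poses are not given: they have to be found in the camera images.
- stem_axis (a point): Point on the upright stem's axis, on top of the post's aluminium block, 44 mm over the bench (fixed); x points from the post's front (nearest the robot) to its rear, y left, z up. The stem is screwed out differently each time: its groove's lower face is 36 to 50 mm above this point (to be seen or felt). Groove 8.5 mm high, core 20 mm in diameter; above it a head 28 mm in diameter, 18 mm high.
- guard (a joint): Opening angle of the clear steel-framed guard (0.32 kg, 134 mm wide, its top 145 mm over the bench) that covers the stem: 0 closed, 1.85 at its rear stop. It turns about a level hinge along the post's y, its handle rising and going to the rear. It falls shut below about 1.3 and falls open beyond.
- guard_hinge (a point): Middle of the guard's hinge line, 80 mm behind the stem's axis, 95 mm over the bench; axes as those of stem_axis (it does not turn with the guard). The post's base plate is 240 (x) by 220 (y) mm, 12 mm thick, centred on the stem; a gauge (98 mm high) stands 86 mm right of the stem, a knob (82 mm high) 85 mm left.
- guard_handle (a point): Middle of the guard's handle, a round bar 12 mm in diameter along the post's y, free for 80 mm between its two stubs, 46 mm ahead of the guard's front pane and level with its top. Guard closed: 121 mm ahead of the stem's axis, 135 mm over the bench (201 mm ahead of the hinge, 40 mm above it). Turns with the guard.
- hub (a joint): How far (m) the round brass hub, 76 mm in diameter, that rides on the stem under its head is pressed down. 0: held up by a spring, its flat top 6.5 mm above the groove's lower face, leaving only 2 mm of the groove free. 0.0065: hard stop, its top flush with the groove's lower face. It takes 2 N at first, about 5 N at the end. With the clip home it stays at about 0.004.
- clip_grip (a point): Middle of the black grip of the retaining clip (the smaller of two alike, 99 mm long, 0.13 kg), 24 mm above its underside. The clip lies flat: x points from the grip to the open mouth, z up. Grip 40 mm along x, 16 mm thick along y, from 6 to 42 mm above the underside; under it a 6 mm steel plate 36 mm wide.
- clip_seat (a point): Centre of the clip's round seat, where the stem's axis comes to lie, half-way through the 6 mm steel: 45 mm ahead of the grip's middle, 21 mm below it; same axes. Two sprung prongs run 20 mm ahead of it; the mouth narrows to 13 mm between noses 9 mm ahead. They spread to pass the core (about 8 to 12 N, from 18 to 8 mm before home) and snap shut behind it; they cannot pass the 28 mm head.
- jaw_left (a joint): Spread of the clip's left prong (rad): 0 at rest or snapped home, about 0.12 when it is over the core's full width.
- jaw_right (a joint): The same for the right prong.
- big_clip: Larger clip of the same kind, 149 mm long, too big for this stem; lies flat. Origin at its seat centre, underside; x to its mouth. Leave it.
- gas_bottle: Brass-coloured gas bottle standing upright, 52 mm in diameter, 160 mm high; origin under its foot. Leave it.
- gas_bottle_b: Steel gas bottle standing upright, 42 mm in diameter, 130 mm high; origin under its foot. Leave it.
- paint_tin: Tin with a green label, 76 mm in diameter, 85 mm high; origin under its foot. Leave it.
- spanner: Spanner 190 mm long lying flat along its x. Leave it.
- manometer: Black hand-held pressure meter lying flat, 145 by 74 by 30 mm; origin under its centre. Leave it.
- tray: Steel tray with fittings, 130 by 180 by 35 mm; origin under its centre. Leave it.
Not all that is in view belongs to the job. Leave any purple or red look-alike of the part that bears clip_grip alone.

How it is judged:
By the outcome, as a careful person would: the job done as asked, in the order asked, and still so for the second after the job is handed in, with the robot touching nothing.
It also fails if it takes over 72 s, if anything falls off the work surface, if the arm or the gripper's body presses on something with over 40 N, if the wrist force passes 120 N, or if a joint passes its speed limit or range.

ROBOT

A 7-joint arm with a two-finger parallel gripper is mounted at the origin on the work surface. World frame = base frame: x ahead of the robot, y to its left, z up, the work surface at z = 0. Lengths are in mm, angles in rad, forces in N, time in s.
With the tool pointing down it reaches from about 425 to 875 mm from the base axis. Payload 8.4 kg.
Tool frame: the origin (TCP) lies at the very end of the fingers, on their centre line; the grasp point (between the pads) lies 19 mm behind it; z points along the fingers, y is the line along which they close (so a half turn about z gives the same grasp; the last joint's range is limited). The gripper opens to 85 mm and grips with 20 to 120 N. Pads are 22 mm wide; open, the fingers measure 114 mm over their backs; the gripper's body (76 mm by 85 mm) begins 54 mm behind the grasp point. The pads swing forward as they close: fully open they stand 13 mm farther back than shut.
Start: joints at [-1.319, 0.333, 0.04, 1.465, -0.013, 1.343, -0.059], TCP at [223.372, 610.384, 231.308] pointing down, gripper open.
Joint ranges: [-2.58, 2.58], [-0.38, 2.09], [-1.3, 1.39], [0.25, 2.4], [-1.5, 4.64], [0.08, 2.09], [-2.65, 2.65]. Speed limits (rad/s): [2.22, 2.22, 2.79, 2.79, 3.14, 3.14, 3.14].

INTERFACE

Orientations are given as a unit quaternion [x, y, z, w].
In Python, from station import env, imaging, order gives the robot as it stands.
- The arm moves only by the shell command python3 -m pendant 'ROWS'. ROWS is a JSON object of lists of equal length, an entry for each row: "gripper": the opening in per cent of the stroke, from 0 (shut) to 100 (fully open); "delta_pos": the shift along the world's x, y, z in mm, a list of three; "turn": the turn, a rotation vector about the world's x, y, z in rad, a list of three. A call has 1 to 5 rows; each row shifts and turns the commanded pose from where the row before left it; what a row does not reach is not made up. A row lasts 1/10 s, in which the tool goes at most 50 mm and 8.59 degrees, less where a joint would pass 70% of its speed; a pose out of reach is approached as far as the arm can. A call is refused whole if a number of a shift passes 50 or a number of a turn 0.15, either way. A call with a gripper value outside its range is refused whole. The fingers move at their own pace and stop on an object; the grip force is fixed at half the most. Time passes only in rows, so rows that do not move let the fingers close. It gives the time, the measured TCP pose, the force, the opening and the grip force at its end, in the units of the state.
- env.read_state(): the state, without advancing time (a new reading comes with each control period).
- imaging.snapshot(name): name is "side" or "top" or "wrist"; returns the picture (384x512x3 uint8, red, green, blue); there is no depth.
- imaging.camera_params(name): a dict with "fx", "fy", "cx", "cy" (pixels), "rvec" (rotation vector, rad) and "tvec" (3), from world to camera coordinates, as OpenCV has them; the wrist camera has in their place "T_tool_cam" (4x4, takes a point from camera to tool coordinates, whose origin is the TCP and whose axes are the flange's). Camera axes: x right, y down, z forward; pixel columns grow to the right and rows downward; lengths in mm; the calibration is good to about 2 mm. A picture is of the moment at which its call begins: read the wrist's pose just before it. camera_params takes no time and is no camera call.
- order.sign_off(): hands the job in; it is judged then, once.
The state is a dict: "clock": time; "q": joint angles; "joint_velocities": joint speeds; "joint_efforts": joint torques, N m; "position": TCP position; "orientation": TCP orientation; "force": force on the tool from outside, world axes, zero at the start; "ft_torque": the same for the moment, N m; "gripper_width": finger opening in mm; "finger_force": force on a finger pad.
Only numpy, scipy, OpenCV 4.12 (cv2) and the standard library are available. Lean on these libraries where they do the work, as an engineer would, in place of code of your own. Each camera call takes 0.05 s, during which the arm holds its last target. There are 200 camera calls.

## Working session

There is one attempt and no reset: what is moved stays moved. The work goes in short steps, Python scripts to look and compute and a shell command to move; the robot and the scene stay as the last step left them, time stands still between calls to the robot, and variables do not carry over. Pictures are saved under pics/ and viewed, at most 13 in all, crops included, and the job is handed in when it is done.

```bash
mkdir -p pics; cat > h.py <<'E'
import numpy as np, cv2
from station import env, imaging, order
from scipy.spatial.transform import Rotation as R
def snap(n,f=None):
    s=env.read_state(); im=imaging.snapshot(n)
    if f: cv2.imwrite('pics/'+f,cv2.cvtColor(im,cv2.COLOR_RGB2BGR))
    return im,s
def cam(n,s=None):
    p=imaging.camera_params(n); K=np.array([[p['fx'],0,p['cx']],[0,p['fy'],p['cy']],[0,0,1.]])
    if n=='wrist':
        T=np.array(p['T_tool_cam']); Rt=R.from_quat(s['orientation']).as_matrix()
        Rw=Rt@T[:3,:3]; o=Rt@T[:3,3]+np.array(s['position'])
    else:
        Rc=cv2.Rodrigues(np.array(p['rvec'],float))[0]; Rw=Rc.T; o=-Rc.T@np.array(p['tvec']).ravel()
    return K,Rw,o
def ray(c,u,v):
    K,Rw,o=c; d=Rw@np.linalg.solve(K,[u,v,1.]); return o,d/np.linalg.norm(d)
def onz(c,u,v,z):
    o,d=ray(c,u,v); return o+d*(z-o[2])/d[2]
def tri(r):
    A=sum(np.eye(3)-np.outer(d,d) for o,d in r); b=sum((np.eye(3)-np.outer(d,d))@o for o,d in r)
    X=np.linalg.solve(A,b); return X,[np.linalg.norm(np.cross(X-o,d)) for o,d in r]
def proj(c,X):
    K,Rw,o=c; p=K@(Rw.T@(np.array(X)-o)); return p[:2]/p[2]
E
python3 - <<'E'
from h import *
a,s=snap('top','top0.png'); b,_=snap('side','side0.png')
print(s)
for n in('top','side'): c=cam(n); print(n,c[2].round(),c[1].round(3).tolist(),c[0][0,0])
p=imaging.camera_params('wrist');print(p)
E
```

```text
{'clock': 0.0, 'q': array([-1.31916943,  0.33390816,  0.03987751,  1.46624697, -0.01335266,
        1.3432801 , -0.05849826]), 'joint_velocities': array([ 0.00065596,  0.00116766,  0.00088731,  0.00037104, -0.00057257,
       -0.00043764, -0.00060876]), 'joint_efforts': array([-4.25042981e-04, -6.58559990e+01,  1.36503797e+00, -4.05557013e+01,
        1.67186436e-02,  1.26854071e-02,  1.93620565e-05]), 'position': array([223.28197716, 609.98180037, 230.43498919]), 'orientation': array([ 1.74519117e-01,  9.84653470e-01, -7.86506714e-04, -6.09100818e-05]), 'force': array([-0.69969251,  0.89243595,  0.86618224]), 'ft_torque': array([ 0.00904609, -0.03352218, -0.00472727]), 'finger_force': 0.0, 'gripper_width': 85.29385202360055}
top [ 281.  -17. 1309.] [[0.043, -0.972, 0.23], [-0.999, -0.042, 0.009], [0.0, -0.23, -0.973]] 426.60142188631204
side [ 242. -974.  729.] [[0.956, -0.153, 0.251], [-0.294, -0.493, 0.819], [-0.001, -0.857, -0.516]] 352.4679211655515
{'fx': 267.14202559472415, 'fy': 267.14202559472415, 'cx': 253.0083509693893, 'cy': 191.46623931659218, 'T_tool_cam': array([[-6.35267948e-04, -9.62807317e-01, -2.70188205e-01,
         6.80567176e+01],
       [ 9.99999785e-01, -6.55334413e-04, -1.59408991e-05,
        -1.36784057e+00],
       [-1.61715615e-04, -2.70188157e-01,  9.62807527e-01,
        -1.42665785e+02],
       [ 0.00000000e+00,  0.00000000e+00,  0.00000000e+00,
         1.00000000e+00]])}
```

View pics/top0.png

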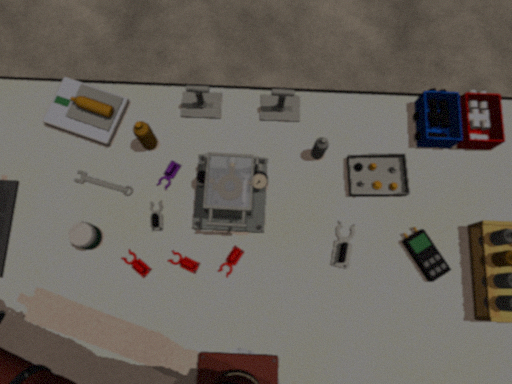

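View pics/side0.png

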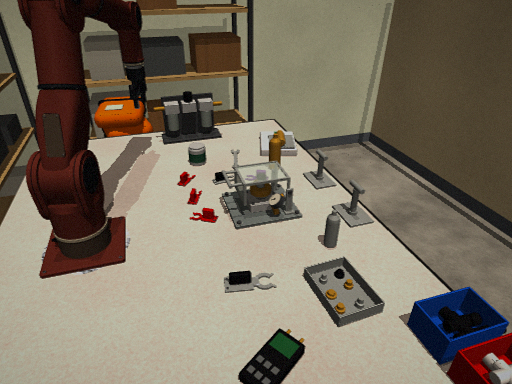

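```bash
python3 - <<'E'
from h import *
a=cv2.imread('pics/top0.png'); c=a[145:245,140:275]; cv2.imwrite('pics/c1.png',cv2.resize(c,None,fx=5.9,fy=5.9,interpolation=cv2.INTER_CUBIC))
c=cam('top')
for n,u,v,z in[('handle',211,232,135),('clip',156,221,24),('clipmouth',157,205,3),('post',231,192,12)]: print(n,onz(c,u,v,z).round())
E
```

```text
handle [444.  89. 135.]
clip [486. 269.  24.]
clipmouth [540. 275.   3.]
post [589.  46.  12.]
```

View pics/c1.png

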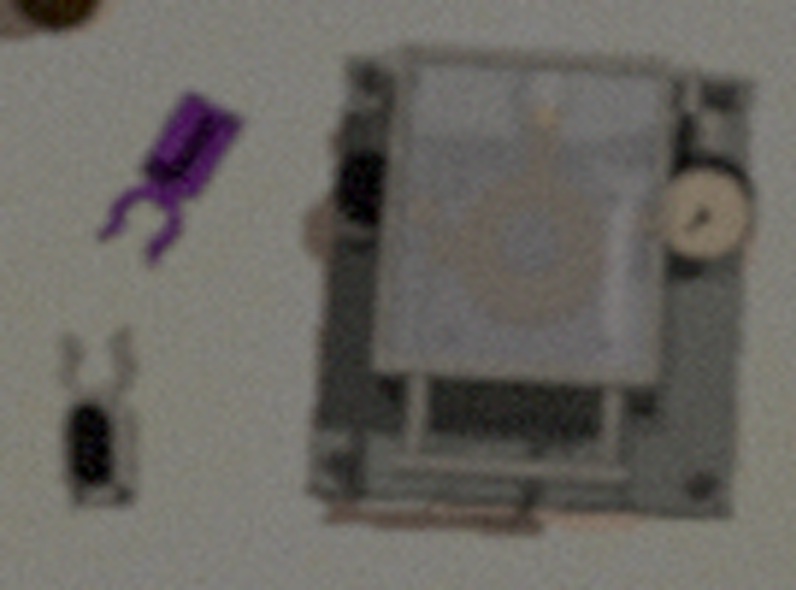

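```bash
python3 - <<'E'
from h import *
c=cam('top')
f=lambda x,y,z: onz(c,140+(x+.5)/5.9-.5,145+(y+.5)/5.9-.5,z)
P=[f(*p,12) for p in[(345,60),(750,78),(732,515),(310,492)]]
for p in P: print(p.round(1))
print('centre',np.mean(P,0).round(1)); 
d=P[0]-P[3]+P[1]-P[2]; print('yaw',np.arctan2(d[1],d[0]), np.linalg.norm(d)/2)
h=[f(400,463,135),f(630,475,135)];print('handle',h[0].round(),h[1].round())
print('grip',f(90,445,42).round(1),'tips',f(70,340,3).round(),f(125,335,3).round(),'rear',f(75,505,6).round(),f(130,500,6).round())
E
```

```text
[706.9 157.1  12. ]
[706.2 -62.2  12. ]
[468.3 -60.6  12. ]
[470.9 158.9  12. ]
centre [588.1  48.3  12. ]
yaw -0.007328158845571578 236.9335569774346
handle [468. 101. 135.] [467.  -8. 135.]
grip [485.8 268.6  42. ] tips [548. 293.   3.] [552. 264.   3.] rear [460. 282.   6.] [464. 253.   6.]
```

```bash
python3 -m pendant '{"gripper":[100,100,100,80,55],"delta_pos":[[16.3,-37.5,0],[16.3,-37.5,0],[16.3,-37.5,0],[16.3,-37.5,0],[16.3,-37.5,0]],"turn":[[0,0,-0.081],[0,0,-0.081],[0,0,-0.081],[0,0,-0.081],[0,0,-0.081]]}' >/dev/null
python3 -m pendant '{"gripper":[55,55,55,55,55],"delta_pos":[[16.3,-37.5,0],[16.3,-37.5,0],[16.3,-37.5,0],[16.3,-37.5,0],[16.3,-37.5,0]],"turn":[[0,0,-0.081],[0,0,-0.081],[0,0,-0.081],[0,0,-0.081],[0,0,-0.081]]}' 
python3 - <<'E'
from h import *
snap('wrist','w1.png')
E
python3 -m pendant '{"gripper":[55,55,55,55,55],"delta_pos":[[16.3,-37.5,0],[16.3,-37.5,0],[16.3,-37.5,0],[16.3,-37.5,0],[16.3,-37.5,0]],"turn":[[0,0,-0.081],[0,0,-0.081],[0,0,-0.081],[0,0,-0.081],[0,0,-0.081]]}' 
python3 - <<'E'
from h import *
a,s=snap('wrist','w2.png'); c=cam('wrist',s); print(s['position'],c[1].round(2),c[2])
print(proj(c,[467,87,135]),proj(c,[467,7,135]),proj(c,s['position']))
E
```

```text
clock: 1.1
position: [386.6, 233.7, 231.2]
orientation: [0.55, 0.835, -0.0, -0.0]
force: [0.1, -0.1, -0.2]
gripper_width: 47.1
finger_force: 0.0
clock: 1.65
position: [468.1, 46.4, 231.3]
orientation: [0.706, 0.708, 0.0, -0.0]
force: [0.5, 0.7, -0.3]
gripper_width: 47.1
finger_force: 0.0
[468.1136479   46.43468783 231.27613572] [[ 1.    0.    0.  ]
 [ 0.   -0.96 -0.27]
 [ 0.    0.27 -0.96]] [467.64956813 113.25815645 373.96320956]
[251.97651647 147.50857751] [251.93772611 230.71499908] [253.3996981  236.07567751]
```

View pics/w2.png

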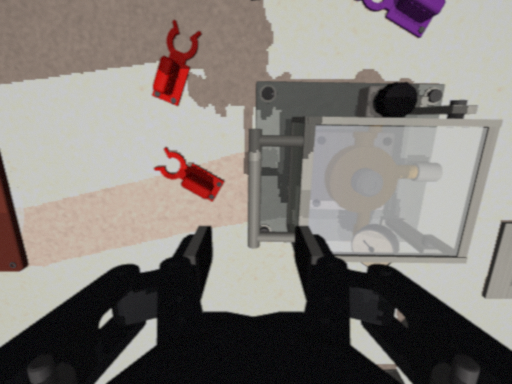

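```bash
python3 -m pendant '{"gripper":[55,55,55,55,55],"delta_pos":[[1,0,-30],[0,0,-30],[0,0,-30],[0,0,-24],[0,0,0]],"turn":[[0,0,0],[0,0,0],[0,0,0],[0,0,0],[0,0,0]]}' 
python3 - <<'E'
from h import *
a,s=snap('wrist','w3.png'); c=cam('wrist',s)
P=[cam('wrist',dict(position=[468.1,46.4,231.3],orientation=s['orientation']))]
E
python3 -m pendant '{"gripper":[0,0,0,0,0],"delta_pos":[[0,0,0],[0,0,0],[0,0,0],[0,0,0],[0,0,0]],"turn":[[0,0,0],[0,0,0],[0,0,0],[0,0,0],[0,0,0]]}'
```

```text
clock: 2.2
position: [466.6, 47.5, 114.5]
orientation: [0.705, 0.709, -0.003, -0.001]
force: [0.3, -0.1, -0.6]
gripper_width: 47.0
finger_force: 0.0
clock: 2.75
position: [469.1, 48.2, 118.7]
orientation: [0.705, 0.709, 0.001, -0.0]
force: [-4.8, 0.3, 9.0]
gripper_width: 10.2
finger_force: 58.5
```

View pics/w3.png

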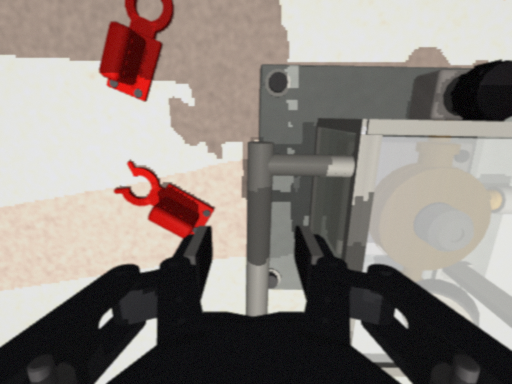

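```bash
python3 -m pendant '{"gripper":[0,0,0,0,0],"delta_pos":[[5,0,19.9],[6.9,0,19.3],[8.8,0,18.5],[10.6,0,17.5],[12.3,0,16.4]],"turn":[[0,0,0],[0,0,0],[0,0,0],[0,0,0],[0,0,0]]}'
```

```text
clock: 3.25
position: [510.5, 47.7, 209.9]
orientation: [0.705, 0.709, -0.001, -0.002]
force: [-7.9, -1.8, 0.8]
gripper_width: 10.2
finger_force: 58.3
```

```bash
python3 -m pendant '{"gripper":[0,0,0,0,0],"delta_pos":[[13.9,0,15],[15.4,0,13.6],[16.6,0,12],[17.7,0,10.3],[18.7,0,8.4]],"turn":[[0,0,0],[0,0,0],[0,0,0],[0,0,0],[0,0,0]]}'
python3 -m pendant '{"gripper":[0,0,0,0,0],"delta_pos":[[19.4,0,6.5],[20,0,4.6],[20.3,0,2.5],[20.5,0,0.5],[20.4,0,-1.5]],"turn":[[0,0,0],[0,0,0],[0,0,0],[0,0,0],[0,0,0]]}'
python3 -m pendant '{"gripper":[0,0,0],"delta_pos":[[20.2,0,-3.6],[19.7,0,-5.6],[0,0,0]],"turn":[[0,0,0],[0,0,0],[0,0,0]]}'
```

```text
clock: 3.75
position: [594.8, 46.6, 271.4]
orientation: [0.706, 0.708, 0.0, -0.0]
force: [-5.1, -3.9, -7.2]
gripper_width: 9.6
finger_force: 59.0
clock: 4.25
position: [696.0, 45.8, 282.3]
orientation: [0.706, 0.708, -0.0, 0.001]
force: [-2.2, -5.2, 1.2]
gripper_width: 9.7
finger_force: 64.2
clock: 4.55
position: [737.5, 45.4, 271.9]
orientation: [0.706, 0.708, -0.0, 0.002]
force: [1.9, -4.1, 1.2]
gripper_width: 9.7
finger_force: 65.0
```

```bash
python3 -m pendant '{"gripper":[100,100,100,100,100],"delta_pos":[[0,0,0],[0,0,0],[0,0,0],[0,0,0],[0,0,30]],"turn":[[0,0,0],[0,0,0],[0,0,0],[0,0,0],[0,0,0]]}'
python3 -m pendant '{"gripper":[100,100,100,100,100],"delta_pos":[[0,0,30],[-30,0,10],[-40,10,0],[-40,25,0],[-40,25,0]],"turn":[[0,0,0],[0,0,0],[0,0,0.08],[0,0,0.08],[0,0,0.08]]}'
python3 - <<'E'
from h import *
snap('side','s1.png'); a,s=snap('wrist','w4.png'); t,_=snap('top','t1.png')
b=cv2.imread('pics/s1.png')[120:240,190:310]; w=cv2.imread('pics/w4.png')
cv2.imwrite('pics/m1.png',np.hstack([cv2.resize(b,(384,384),interpolation=2),cv2.resize(w,(416,384))]))
print(s['position'],s['orientation'])
E
```

```text
clock: 5.05
position: [733.5, 48.9, 297.9]
orientation: [0.705, 0.709, -0.002, -0.002]
force: [0.2, 0.1, 0.1]
gripper_width: 80.6
finger_force: 0.0
clock: 5.55
position: [583.5, 108.2, 341.7]
orientation: [0.614, 0.789, 0.0, -0.0]
force: [0.1, 0.4, 1.0]
gripper_width: 85.4
finger_force: 0.0
[578.43975676 113.73709112 341.92428757] [ 6.09813465e-01  7.92540739e-01  6.86637906e-04 -2.49876390e-03]
```

View pics/m1.png

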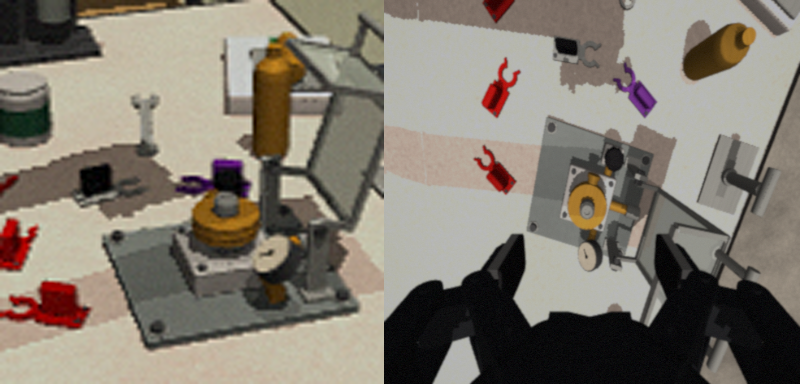

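```bash
python3 -m pendant '{"gripper":[100,100,100,100,100],"delta_pos":[[-10,16,-10],[-10,16,-15],[-10,16,-15],[-10,16,-15],[-10,16,-15]],"turn":[[0,0,0.12],[0,0,0.12],[0,0,0.12],[0,0,0.12],[0,0,0.12]]}' >/dev/null
python3 -m pendant '{"gripper":[100,100,100,100,100],"delta_pos":[[-10,16,-15],[-10,16,-15],[-10,16,-15],[-10,16,-15],[-7,12,-10]],"turn":[[0,0,0.12],[0,0,0.12],[0,0,0.12],[0,0,0.12],[0,0,0.12]]}' 
python3 -m pendant '{"gripper":[70,60,60],"delta_pos":[[0,0,0],[0,0,0],[0,0,0]],"turn":[[0,0,0.12],[0,0,0.12],[0,0,0]]}' 
cat > seeclip.py <<'E'
from h import *
a,s=snap('wrist','w5.png')
c=cam('wrist',s); m=(a.max(2)<60).astype(np.uint8)
m[int(proj(c,s['position'])[1])-15:]=0
n,l,st,ce=cv2.connectedComponentsWithStats(m)
print(s['position'].round(1),s['orientation'].round(3))
for i in range(1,n):
    if st[i,4]>150:
        (cx,cy),(w,h),an=cv2.minAreaRect(np.argwhere(l==i)[:,::-1].astype(np.float32))
        print(st[i],ce[i].round(1),(round(cx,1),round(cy,1),round(w),round(h),round(an)),onz(c,*ce[i],42).round(1))
E
python3 seeclip.py
```

```text
clock: 6.7
position: [488.2, 264.2, 200.6]
orientation: [0.061, 0.998, -0.0, -0.0]
force: [0.0, 0.2, -0.6]
gripper_width: 85.4
finger_force: 0.0
clock: 7.0
position: [489.2, 263.3, 201.6]
orientation: [-0.057, 0.998, -0.0, 0.0]
force: [-0.1, -0.1, -0.4]
gripper_width: 51.3
finger_force: 0.0
[489.2 263.3 201.6] [-0.057  0.998 -0.     0.   ]
[ 40  52  30  32 498] [56.4 68. ] (55.3, 68.8, 18, 35, 26) [396.   45.2  42. ]
[ 393  114   58   69 1889] [415.6 144. ] (419.0, 143.3, 50, 69, 11) [430.  438.2  42. ]
[253 159  15  36 474] [260.2 176.3] (260.0, 176.5, 35, 14, 90) [486.3 269.9  42. ]
[112 200   9  23 193] [116.1 211.7] (116.0, 211.0, 22, 8, 90) [549.2 103.2  42. ]
```

View pics/w5.png

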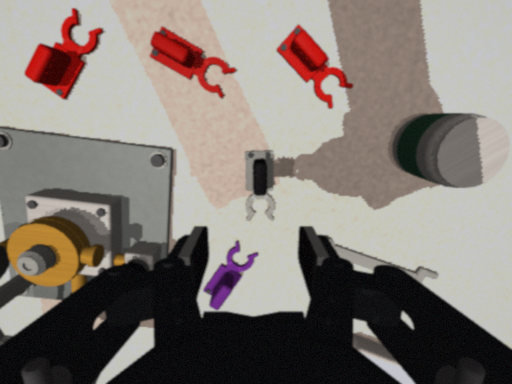

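```bash
python3 - <<'E'
from h import *
s=dict(position=[489.2,263.3,201.6],orientation=[-.057,.998,0,0]); c=cam('wrist',s); t=cam('top')
r=onz(c,259,150.5,6); m=onz(c,261,219,3); m2=(onz(c,250,219,3)+onz(c,272.5,219,3))/2
print(r,m,m2,np.arctan2(*(m-r)[1::-1]),np.linalg.norm(m-r))
a=cv2.imread('pics/w5.png'); g=a[140:225,235:290].max(2)
print(tri([ray(c,260.2,176.3),ray(t,140+90.5/5.9-.5,145+445.5/5.9-.5)]))
print(np.mean([r,m],0))
for z in (6,24,42): print(onz(c,260,160,z),onz(c,260,194,z))
E
```

```text
[461.2717071  266.28957456   6.        ] [553.85259739 280.22543853   3.        ] [553.81390761 280.56464197   3.        ] 0.14940468059667883 93.67192509152375
(array([487.15248634, 270.09022334,  36.22869526]), [np.float64(0.44977415663317716), np.float64(0.44977415663329046)])
[507.56215225 273.25750654   4.5       ]
[473.08484152 268.99054229   6.        ] [517.834864   274.41102881   6.        ]
[470.31931529 268.20325449  24.        ] [512.68808518 273.33530434  24.        ]
[467.55378907 267.41596669  42.        ] [507.54130637 272.25957986  42.        ]
```

```bash
python3 -m pendant '{"gripper":[60,60,60,60,60],"delta_pos":[[-1.7,6.7,-40],[0,0,-40],[0,0,-40],[0,0,-40],[0,0,-22]],"turn":[[0,0,0.025],[0,0,0],[0,0,0],[0,0,0],[0,0,0]]}' 
python3 -m pendant '{"gripper":[60,60,0,0,0],"delta_pos":[[0,0,-10],[0,0,0],[0,0,0],[0,0,0],[0,0,0]],"turn":[[0,0,0],[0,0,0],[0,0,0],[0,0,0],[0,0,0]]}'
```

```text
clock: 7.55
position: [485.7, 269.2, 16.6]
orientation: [-0.067, 0.998, -0.001, -0.001]
force: [-0.6, 0.1, -0.2]
gripper_width: 51.2
finger_force: 0.0
clock: 8.05
position: [487.7, 271.3, 11.3]
orientation: [-0.069, 0.998, 0.001, 0.001]
force: [-0.1, 0.2, 5.5]
gripper_width: 15.1
finger_force: 59.5
```

```bash
python3 -m pendant '{"gripper":[0,0,0,0,0],"delta_pos":[[0,0,25],[0,0,40],[0,0,40],[0,-20,40],[0,-35,0]],"turn":[[0,0,0],[0,0,0],[0,0,0],[0,0,-0.02],[0,0,-0.03]]}' 
python3 -m pendant '{"gripper":[0,0,0,0,0],"delta_pos":[[0,-35,0],[0,-35,0],[0,-35,0],[0,-35,0],[-5,-28,0]],"turn":[[0,0,-0.03],[0,0,-0.03],[0,0,-0.03],[0,0,0],[0,0,0]]}'
python3 - <<'E'
from h import *
a,s=snap('wrist','w6.png');b,_=snap('side','s2.png');snap('top','t2.png')
w=cv2.imread('pics/w6.png');b=cv2.imread('pics/s2.png')
b=cv2.resize(b[150:230,215:305],(450,400),interpolation=cv2.INTER_CUBIC)
w=cv2.resize(w[180:384,170:340],(333,400),interpolation=cv2.INTER_CUBIC)
cv2.imwrite('pics/m2.png',np.hstack([b,w]));print(s['position'],s['orientation'])
E
```

```text
clock: 8.55
position: [489.2, 218.7, 160.9]
orientation: [-0.046, 0.999, 0.003, 0.004]
force: [1.5, -0.6, -1.1]
gripper_width: 15.3
finger_force: 58.8
clock: 9.05
position: [481.8, 45.4, 155.4]
orientation: [0.001, 1.0, 0.0, 0.001]
force: [1.4, -0.4, -1.5]
gripper_width: 15.2
finger_force: 58.7
[481.81448527  45.40482333 155.39272371] [1.36354776e-03 9.99998780e-01 2.63444904e-04 7.15503765e-04]
```

View pics/m2.png

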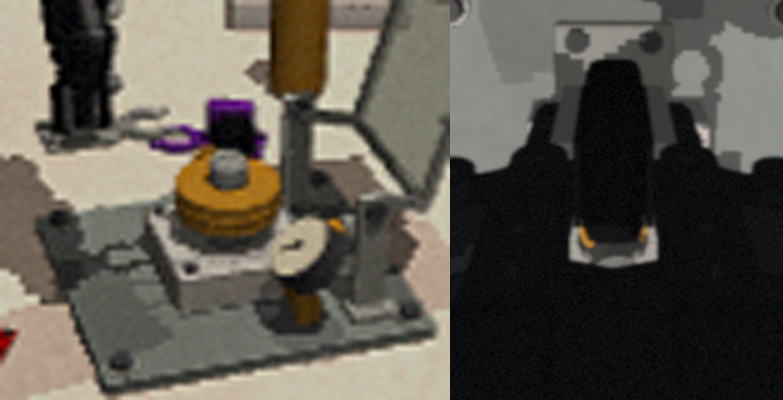

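```bash
python3 - <<'E'
from h import *
c5=cam('wrist',dict(position=[489.2,263.3,201.6],orientation=[-.057,.998,0,0]));c4=cam('wrist',dict(position=[578.4,113.7,341.9],orientation=[.6098,.7925,0,0]));sd=cam('side')
for nm,z in (('36',106.5),('43',113.5),('50',120.5)):
    X=[588,48,z]; print(nm,z,proj(c5,X).round(1),proj(c4,X).round(1),proj(sd,X).round(1))
w4=cv2.imread('pics/w4.png')[150:260,195:305];w5=cv2.imread('pics/w5.png')[210:310,0:110]
sdm=cv2.imread('pics/s2.png')[165:205,240:280]
cv2.imwrite('pics/m3.png',np.hstack([cv2.resize(x,(266,400),interpolation=cv2.INTER_CUBIC) if 0 else cv2.resize(x,(266,266),interpolation=cv2.INTER_CUBIC) for x in(w4,w5,sdm)]))
E
```

```text
36 106.5 [ 29.5 264.2] [249.  209.7] [259.9 180.9]
43 113.5 [ 23.8 268. ] [248.9 211.3] [259.9 179.2]
50 120.5 [ 17.7 272. ] [248.8 213. ] [259.9 177.4]
```

View pics/m3.png

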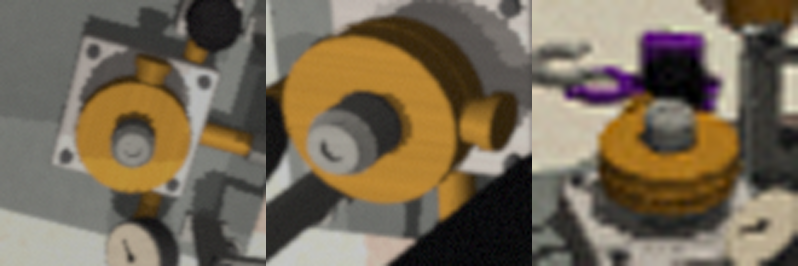

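```bash
python3 -m pendant '{"gripper":[0],"delta_pos":[[0,0,0]],"turn":[[0,0,0]]}'
python3 - <<'E'
from h import *
c5=cam('wrist',dict(position=[489.2,263.3,201.6],orientation=[-.057,.998,0,0]));c4=cam('wrist',dict(position=[578.4,113.7,341.9],orientation=[.6098,.7925,0,0]));sd=cam('side')
r=[ray(c5,28,264.1),ray(c4,250,210.4),ray(sd,260.8,181.1)]
print(tri(r),tri(r[:2]),tri([r[0],r[2]]),tri(r[1:]))
# plate tail in w6: mid column of rear edge, both views
s=env.read_state(); c=cam('wrist',s); print(s['position'],s['orientation'])
z=s['position'][2]
u=170+(614-450)/333*170; v=180+22/400*204; print(u,v,onz(c,u,v,z-5))
u=170+(613-450)/333*170; v=180+262/400*204; print(u,v,onz(c,u,v,z-8))
E
```

```text
clock: 9.3
position: [481.7, 48.3, 155.1]
orientation: [0.0, 1.0, 0.0, 0.0]
force: [-0.5, 0.6, -1.2]
gripper_width: 15.2
finger_force: 58.8
(array([589.8398464 ,  46.27260275, 105.73964573]), [np.float64(1.2629854530095352), np.float64(0.767026497751375), np.float64(1.1379290071945762)]) (array([589.35430811,  46.22355096, 105.3021356 ]), [np.float64(0.8620225077540712), np.float64(0.8620225077540151)]) (array([589.78227014,  45.53863649, 105.96452902]), [np.float64(1.0724704686912572), np.float64(1.072470468691111)]) (array([590.46656418,  46.90169356, 105.7378713 ]), [np.float64(0.6362346106465611), np.float64(0.6362346106462999)])
[481.71136827  48.29981863 155.10475555] [3.48881387e-04 9.99999752e-01 4.61251891e-04 4.02847053e-04]
253.7237237237237 191.22 [454.46708933  47.34759854 150.10475555]
253.21321321321324 313.62 [540.76513429  46.96224146 147.10475555]
```

```bash
python3 -m pendant '{"gripper":[0,0,0,0],"delta_pos":[[11,-1.5,-20],[10.5,0,-20],[0,0,-8],[0,0,0]],"turn":[[0,0,0],[0,0,0],[0,0,0],[0,0,0]]}'
python3 -m pendant '{"gripper":[0,0],"delta_pos":[[0,0,-3],[0,0,0]],"turn":[[0,0,0],[0,0,0]]}'
python3 -m pendant '{"gripper":[0,0],"delta_pos":[[0,0,-3],[0,0,0]],"turn":[[0,0,0],[0,0,0]]}'
```

```text
clock: 9.7
position: [502.1, 46.8, 105.6]
orientation: [-0.0, 1.0, -0.001, -0.001]
force: [-0.4, -0.2, -0.1]
gripper_width: 15.2
finger_force: 58.7
clock: 9.9
position: [503.1, 46.5, 104.1]
orientation: [0.0, 1.0, 0.0, 0.0]
force: [0.2, 0.5, -1.0]
gripper_width: 15.1
finger_force: 58.7
clock: 10.1
position: [503.0, 46.2, 100.7]
orientation: [0.0, 1.0, 0.0, 0.0]
force: [0.5, -0.4, -1.4]
gripper_width: 14.7
finger_force: 58.7
```

```bash
for i in 1; do python3 -m pendant '{"gripper":[0,0],"delta_pos":[[0,0,-2],[0,0,0]],"turn":[[0,0,0],[0,0,0]]}'
python3 -m pendant '{"gripper":[0,0],"delta_pos":[[0,0,-2],[0,0,0]],"turn":[[0,0,0],[0,0,0]]}'
python3 -m pendant '{"gripper":[0,0],"delta_pos":[[0,0,-2],[0,0,0]],"turn":[[0,0,0],[0,0,0]]}'; done | grep -E 'force: \[|posi'
```

```text
position: [503.0, 46.1, 98.5]
force: [-0.6, -0.2, -1.4]
position: [503.2, 46.1, 96.6]
force: [-1.0, -0.1, 1.2]
position: [503.3, 46.1, 94.6]
force: [-0.3, 0.2, 2.8]
```

```bash
for i in 1; do python3 -m pendant '{"gripper":[0,0],"delta_pos":[[0,0,-1.5],[0,0,0]],"turn":[[0,0,0],[0,0,0]]}'
python3 -m pendant '{"gripper":[0,0],"delta_pos":[[0,0,-1],[0,0,0]],"turn":[[0,0,0],[0,0,0]]}'
python3 -m pendant '{"gripper":[0,0],"delta_pos":[[0,0,-0.8],[0,0,0]],"turn":[[0,0,0],[0,0,0]]}'; done | grep -E 'force: \[|posi'
```

```text
position: [503.3, 46.1, 93.1]
force: [0.2, -0.1, 3.1]
position: [503.3, 46.1, 92.1]
force: [0.5, -0.3, 3.6]
position: [503.3, 46.1, 91.5]
force: [-0.4, 0.3, 4.4]
```

```bash
for i in 1; do python3 -m pendant '{"gripper":[0,0],"delta_pos":[[0,0,-0.7],[0,0,0]],"turn":[[0,0,0],[0,0,0]]}'
python3 -m pendant '{"gripper":[0,0],"delta_pos":[[0,0,-0.7],[0,0,0]],"turn":[[0,0,0],[0,0,0]]}'; done | grep -E 'force: \[|posi'
```

```text
position: [503.3, 46.2, 91.1]
force: [-4.1, 0.2, 10.2]
position: [503.3, 46.1, 90.8]
force: [-6.5, -0.4, 15.4]
```

```bash
for i in 1; do python3 -m pendant '{"gripper":[0,0],"delta_pos":[[0,0,2.1],[0,0,0]],"turn":[[0,0,0],[0,0,0]]}'
python3 -m pendant '{"gripper":[0,0,0],"delta_pos":[[6,0.4,0],[6,0,0],[0,0,0]],"turn":[[0,0,0],[0,0,0],[0,0,0]]}'
python3 -m pendant '{"gripper":[0,0,0],"delta_pos":[[4,0,0],[4,0,0],[0,0,0]],"turn":[[0,0,0],[0,0,0],[0,0,0]]}'; done | grep -E 'force: \[|posi'
```

```text
position: [503.3, 46.1, 92.3]
force: [-0.2, -0.4, 3.4]
position: [516.1, 46.6, 91.9]
force: [2.2, 1.1, 3.6]
position: [523.6, 46.5, 91.9]
force: [-0.3, -0.2, 3.2]
```

```bash
for i in 1; do python3 -m pendant '{"gripper":[0,0,0],"delta_pos":[[3,0,0],[2,0,0],[0,0,0]],"turn":[[0,0,0],[0,0,0],[0,0,0]]}'
python3 -m pendant '{"gripper":[0,0,0],"delta_pos":[[3,0,0],[2,0,0],[0,0,0]],"turn":[[0,0,0],[0,0,0],[0,0,0]]}'
python3 -m pendant '{"gripper":[0,0,0],"delta_pos":[[3,0,0],[0,0,0],[0,0,0]],"turn":[[0,0,0],[0,0,0],[0,0,0]]}'; done | grep -E 'force: \[|posi'
```

```text
position: [525.9, 46.9, 91.8]
force: [-12.4, 1.8, 13.2]
position: [532.0, 46.8, 91.9]
force: [-3.0, 0.9, 4.0]
position: [537.0, 46.8, 92.4]
force: [2.8, 1.8, 4.0]
```

```bash
for i in 1; do python3 -m pendant '{"gripper":[0,0,0],"delta_pos":[[3,0,0],[0,0,0],[0,0,0]],"turn":[[0,0,0],[0,0,0],[0,0,0]]}'
python3 -m pendant '{"gripper":[0,0,0],"delta_pos":[[2,0,0],[0,0,0],[0,0,0]],"turn":[[0,0,0],[0,0,0],[0,0,0]]}'
python3 -m pendant '{"gripper":[0,0,0],"delta_pos":[[2,0,0],[0,0,0],[0,0,0]],"turn":[[0,0,0],[0,0,0],[0,0,0]]}'; done | grep -E 'force: \[|posi'
```

```text
position: [539.8, 46.6, 92.2]
force: [3.5, 2.0, 2.2]
position: [541.1, 46.6, 92.0]
force: [0.6, 1.9, 3.1]
position: [542.8, 46.5, 91.8]
force: [-1.3, 1.5, 2.8]
```

```bash
for i in 1; do python3 -m pendant '{"gripper":[0,0,0],"delta_pos":[[1.5,0,0],[0,0,0],[0,0,0]],"turn":[[0,0,0],[0,0,0],[0,0,0]]}'
python3 -m pendant '{"gripper":[0,0,0],"delta_pos":[[1.5,0,0],[0,0,0],[0,0,0]],"turn":[[0,0,0],[0,0,0],[0,0,0]]}'
python3 -m pendant '{"gripper":[0,0,0],"delta_pos":[[1.5,0,0],[0,0,0],[0,0,0]],"turn":[[0,0,0],[0,0,0],[0,0,0]]}'; done | grep -E 'force: \[|posi'
```

```text
position: [543.0, 46.4, 91.8]
force: [-8.3, 1.1, 9.9]
position: [543.2, 46.4, 91.8]
force: [-17.0, 1.8, 17.1]
position: [543.3, 46.5, 91.8]
force: [-24.4, 2.1, 23.8]
```

```bash
for i in 1; do python3 -m pendant '{"gripper":[0,0],"delta_pos":[[-4,0,0],[0,0,0]],"turn":[[0,0,0],[0,0,0]]}'
python3 -m pendant '{"gripper":[0,0],"delta_pos":[[-1.5,0,0],[0,0,0]],"turn":[[0,0,0],[0,0,0]]}'
python3 -m pendant '{"gripper":[0,0],"delta_pos":[[1.2,0,0],[0,0,0]],"turn":[[0,0,0],[0,0,0]]}'; done | grep -E 'force: \[|posi'
python3 - <<'E'
from h import *
snap('wrist','w7.png');snap('side','s3.png')
w=cv2.imread('pics/w7.png')[160:384,130:380];b=cv2.imread('pics/s3.png')[110:240,205:335]
cv2.imwrite('pics/m4.png',np.hstack([cv2.resize(b,(400,400),interpolation=2),cv2.resize(w,(400,400),interpolation=2)]))
E
```

```text
position: [542.9, 46.3, 92.0]
force: [-4.3, 1.0, 5.4]
position: [542.7, 46.3, 92.2]
force: [0.7, 0.5, 4.8]
position: [542.9, 46.3, 91.8]
force: [-4.3, 0.1, 5.2]
```

View pics/m4.png

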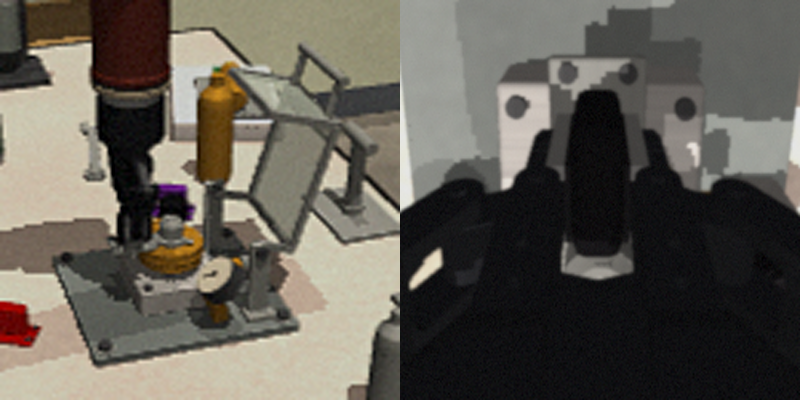

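```bash
python3 -m pendant '{"gripper":[50,50,50,50,50],"delta_pos":[[0,0,0],[0,0,0],[0,0,0],[0,0,0],[0,0,20]],"turn":[[0,0,0],[0,0,0],[0,0,0],[0,0,0],[0,0,0]]}'
python3 -m pendant '{"gripper":[50,50,50,50,50],"delta_pos":[[0,0,30],[0,0,40],[-10,0,40],[-30,0,20],[-30,0,0]],"turn":[[0,0,0],[0,0,0],[0,0,0],[0,0,0],[0,0,0]]}'
python3 - <<'E'
from h import *
snap('wrist','w8.png');snap('side','s4.png')
w=cv2.imread('pics/w8.png')[100:325,110:400];b=cv2.imread('pics/s4.png')[130:230,205:305]
cv2.imwrite('pics/m5.png',np.hstack([cv2.resize(b,(390,390),interpolation=2),cv2.resize(w,(400,390),interpolation=2)]))
E
```

```text
clock: 16.4
position: [541.5, 46.3, 110.0]
orientation: [0.0, 1.0, -0.001, -0.002]
force: [0.8, 0.2, 0.1]
gripper_width: 42.8
finger_force: 0.0
clock: 16.9
position: [474.2, 46.4, 245.0]
orientation: [0.001, 1.0, 0.001, 0.002]
force: [0.3, 0.1, -0.2]
gripper_width: 42.7
finger_force: 0.0
```

View pics/m5.png

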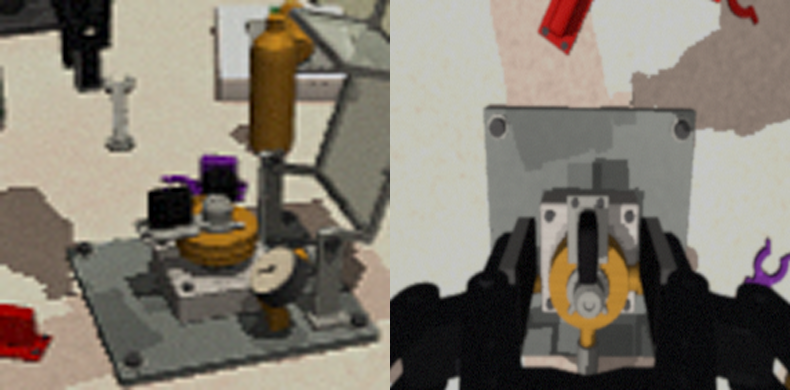

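The pictures show the clip standing level on the stem, with its seat under the head and its grip at side-view pixel (170,208). The hub is held down and the guard is open.

```bash
python3 -c "
from station import order
print(order.sign_off())"
```

```text
the job is handed in; nothing more can be done
None
```

The guard is open and stays open by itself, the small clip is snapped home in the stem's groove holding the hub down, and the job was handed in at about 17 s with nothing else on the bench touched.

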